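Load a vial cassette onto the sloped feed rail of an autosampler

ROBOT

A 6-joint arm with a two-finger parallel gripper is mounted at the origin on the work surface. World frame = base frame: x ahead of the robot, y to its left, z up, the work surface at z = 0. Lengths are in m, angles in rad, forces in N, time in s.
With the tool pointing down it reaches from about 0.275 to 0.825 m from the base axis. Payload 4.9 kg.
Tool frame: the origin (TCP) lies midway between the tips of the shut fingers; the grasp point (between the pads) lies 19 mm behind it (bot.grip_depth is the distance from the TCP to the grasp point, in m); z points along the fingers, y is the line along which they close (so a half turn about z gives the same grasp; the last joint's range is limited). The gripper opens to 85 mm and grips with 20 to 120 N. Pads are 22 mm wide; open, the fingers measure 114 mm over their backs; the gripper's body (76 mm by 85 mm) begins 54 mm behind the grasp point. The pads swing forward as they close: fully open they stand 13 mm farther back than shut.
Start: joints at [-1.343, 0.326, -0.193, 1.052, 0, 1.437], TCP at [0.195, -0.514, 0.231] pointing down, gripper open.
Joint ranges: [-2.65, 2.65], [-0.97, 1.79], [-1.3, 1.35], [-1.93, 2.1], [-1.47, 1.37], [-3.14, 3.14]. Speed limits (rad/s): [2.57, 2.57, 3.14, 3.14, 3.14, 3.14].

INTERFACE

Orientations are given as a unit quaternion [w, x, y, z].
In Python, from cell import bot gives the robot as it stands. Calls block until the motion is done:
- bot.move_pose(position, orientation): joint-space move of the TCP to a pose.
- bot.move_linear(position, speed=0.15, rotation=None, until_force=None): straight line of the TCP; rotation=None keeps the orientation; speed is the mean speed in m/s. With until_force (N) it stops when the force on the tool has changed by that much, and returns True; else False.
- bot.goto_joints(angles): joint-space move.
- bot.set_gripper(opening, grasp_force=None): opening from 0.0 (shut) to 1.0 (fully open); grasp_force is the grip in N (None keeps the last); returns when the fingers have stopped.
- bot.wait(seconds).
- bot.solve_ik(position, orientation): joint angles nearest the present ones, or None.
- bot.camera(name): name is "scene" or "top" or "wrist"; returns the picture (384x512x3 uint8, red, green, blue); there is no depth.
- bot.calibration(name): a dict with "mtx" (3x3 intrinsics, pixels), "k1" (the pictures are not rectified: a ray, as slopes to the right and down, at radius r is drawn at 1 + k1 r^2 times it, then the intrinsics apply), "extrinsics" (4x4, takes a point from world to camera coordinates); the wrist camera has in their place "hand_eye" (4x4, takes a point from camera to tool coordinates, whose origin is the TCP and whose axes are the flange's). Camera axes: x right, y down, z forward; pixel columns grow to the right and rows downward; lengths in m; the calibration is good to about 2 mm. A picture is of the moment at which its call begins: read the wrist's pose just before it. calibration takes no time and is no camera call.
A pose or a line that the arm cannot do raises bot.PlanningError and nothing moves.
- bot.close_job(): hands the job in; it is judged then, once.
Trained networks look in the newest picture that a camera, given by its name, has taken for a name from the list of things; names that differ only in an ending like _2 or _b are one class to them, and where a whole thing is asked for, a point or a joint stands for the part that bears it (a point fixed in the world has none). Each returns a list of dicts, best first, with "confidence" (0 to 1); they miss things now and then, are a little off and sometimes report something else, mostly with a low value. They report only what shows in the picture. A call takes as long as a camera call. They do not tell look-alikes from the thing itself.
- bot.search_frame(camera, thing): "bbox" ([left, top, width, height] in pixels, round what is visible of it).
Readings, each from a call of its own:
- bot.read_clock(): time.
- bot.read_joint_positions(): joint angles.
- bot.read_joint_vel(): joint speeds.
- bot.read_joint_efforts(): joint torques, N m.
- bot.read_position(): TCP position.
- bot.read_tool_rot(): TCP orientation.
- bot.read_ft_force(): force on the tool from outside, world axes, zero at the start.
- bot.read_moment(): the same for the moment, N m.
- bot.read_gripper_width(): opening from 0.0 (shut) to 1.0 (fully open).
- bot.read_finger_force(): force on a finger pad.
Only numpy, scipy, OpenCV 4.12 (cv2) and the standard library are available. Lean on these libraries where they do the work, as an engineer would, in place of code of your own. Each camera call takes 0.05 s, during which the arm holds its last target. There are 200 camera calls.

TASK

Take the blue-tabbed vial cassette out of the grey storage block and stand it upright on the black rubber mat, letting go of it there so that you can take it again with another, tilted grip. Then lay it gently on the sloped metal rail, vial caps up and blue tab uphill, centred on the rail and lying flat on it, with its plain foot end fully home against the red cleat, and let go. Leave the orange cassette in the block, and the amber bottle and the jar where they stand.

Things in the scene. Friction and masses are not known exactly. Their poses are not given: they have to be found in the camera images.
- blue_center (a point): centre of the blue-tabbed vial cassette: rigid white block 32 (own x) x 44 (own y) x 100 mm (own z), 0.1 to 0.2 kg. Own z runs from its plain foot to its tab (blue band, last 18 mm). Its -x face bears blue vial caps, 2 mm proud, no hindrance to a grasp. At the start it stands foot down in a pocket of the block, caps towards the robot, its top 38 mm above the block
- blue_tab (a point): point on the cassette's own z axis inside the blue tab, 40 mm from blue_center towards the tab end; axes as blue_center
- blue_caps (a point): centre of the cassette's cap-bearing (-x) face, 16 mm from blue_center along its own -x; axes as blue_center
- orange_center (a point): centre of the other cassette, same size but with an orange tab and orange caps, standing in the other pocket of the block; leave it
- block: grey fixed storage block, 90 (own x) x 170 (own y) x 70 mm high, origin at the centre of its underside. Two pockets 38 x 50 mm, 62 mm deep, centred 45 mm either side of the origin along own y; the cassettes stand in them, 8 mm above the table, with 3 mm play all round
- mat: black rubber mat fixed on the table, 110 x 110 x 3 mm, origin at the centre of its underside (top 3 mm higher)
- rail: sloped rail of the fixed stand. Origin: middle of its surface at the uphill face of the red cleat, 60 mm up. Own x: uphill, 30 degrees above level, away from the robot; z: square out of the surface. 30 mm wide, 136 mm long; beside it free room for fingertips, deck 25 mm below. Rigid cleat 44 wide, 10 thick, 14 mm above the rail. Friction can hold a cassette short of it: slide it down until stopped
- amber: amber bottle, 48 mm diameter, 110 mm high, origin at the centre of its underside; leave it
- jar: white jar with blue lid, 50 mm diameter, 55 mm high, origin at the centre of its underside; leave it
There are look-alikes about, which are no part of the job. What is shaped like the part that bears rail but green, purple or yellow is not meant.

How it is judged:
By the outcome, as a careful person would: the job done as asked, in the order asked, and still so for the second after the job is handed in, with the robot touching nothing.
It also fails if it takes over 64 s, if anything falls off the work surface, if the arm or the gripper's body presses on something with over 40 N, if the wrist force passes 120 N, or if a joint passes its speed limit or range.

## Working session

There is one attempt and no reset: what is moved stays moved. The work goes in short steps, each a Python script; the robot and the scene stay as the last script left them, time stands still between calls to the robot, and variables do not carry over. Pictures are saved under pics/ and viewed, at most 10 in all, crops included, and the job is handed in when it is done.

```bash
ls; mkdir -p pics; python3 - <<'E'
from cell import bot
import cv2,numpy as np
ims=[]
for c in ("scene","top"):
    im=bot.camera(c); cv2.imwrite(f"pics/{c}0.png",im[:,:,::-1])
    k=bot.calibration(c); print(c,k["mtx"].tolist() if hasattr(k["mtx"],"tolist") else k["mtx"],k["k1"],np.round(k["extrinsics"],3).tolist())
    for t in ("blue_center","blue_tab","orange_center","block","mat","rail","amber","jar"):
        print(t,[(np.round(d["bbox"]).tolist(),round(d["confidence"],2)) for d in bot.search_frame(c,t)][:4])
k=bot.calibration("wrist");print(k)
print(bot.read_clock())
E
```

```text
pics
scene [[448.21722780402155, 0.0, 254.57982449376934], [0.0, 448.21722780402155, 195.16631725797288], [0.0, 0.0, 1.0]] -0.04559682456878222 [[-0.845, 0.534, -0.006, 0.425], [0.407, 0.636, -0.655, -0.13], [-0.347, -0.556, -0.755, 1.359], [0.0, 0.0, 0.0, 1.0]]
blue_center [([214.0, 142.0, 20.0, 16.0], 0.68)]
blue_tab [([215.0, 141.0, 19.0, 21.0], 0.57)]
orange_center [([196.0, 121.0, 16.0, 29.0], 0.72)]
block [([181.0, 126.0, 65.0, 61.0], 0.8)]
mat [([174.0, 223.0, 60.0, 51.0], 0.57)]
rail [([194.0, 120.0, 19.0, 26.0], 0.75), ([377.0, 235.0, 54.0, 54.0], 0.71), ([156.0, 339.0, 92.0, 44.0], 0.64), ([269.0, 281.0, 74.0, 67.0], 0.58)]
amber [([135.0, 220.0, 23.0, 34.0], 0.88)]
jar [([165.0, 278.0, 24.0, 30.0], 0.57)]
top [[362.90225931085234, 0.0, 250.57058572099643], [0.0, 362.90225931085234, 191.49305279977509], [0.0, 0.0, 1.0]] 0.00929669247462883 [[0.01, -1.0, -0.015, -0.002], [-0.998, -0.009, -0.061, 0.494], [0.061, 0.016, -0.998, 1.184], [0.0, 0.0, 0.0, 1.0]]
blue_center [([310.0, 192.0, 21.0, 14.0], 0.56), ([131.0, 140.0, 50.0, 57.0], 0.41)]
blue_tab [([311.0, 195.0, 16.0, 14.0
[... 224 characters left out ...]
[139.0, 65.0, 45.0, 57.0], 0.58)]
amber [([267.0, 98.0, 15.0, 21.0], 0.63)]
jar [([218.0, 100.0, 13.0, 18.0], 0.63), ([311.0, 192.0, 18.0, 17.0], 0.3)]
{'mtx': array([[302.44055623,   0.        , 254.50411403],
       [  0.        , 302.44055623, 188.25626012],
       [  0.        ,   0.        ,   1.        ]]), 'k1': -0.07856073908380251, 'hand_eye': array([[ 2.91006691e-04, -9.57346631e-01, -2.88941763e-01,
         7.36091089e-02],
       [ 9.99999925e-01,  3.52974538e-04, -1.62359072e-04,
        -2.78342687e-04],
       [ 2.57422996e-04, -2.88941694e-01,  9.57346662e-01,
        -1.43364204e-01],
       [ 0.00000000e+00,  0.00000000e+00,  0.00000000e+00,
         1.00000000e+00]])}
0.9
```

```bash
python3 - <<'E'
import cv2
a=cv2.imread("pics/top0.png"); cv2.imwrite("pics/top_c.png",cv2.resize(a[50:250,110:380],None,fx=2.96,fy=2.96,interpolation=cv2.INTER_CUBIC))
a=cv2.imread("pics/scene0.png"); cv2.imwrite("pics/sc_c.png",cv2.resize(a,(800,600),interpolation=cv2.INTER_CUBIC))
E
```

```text
(no output)
```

View pics/top_c.png

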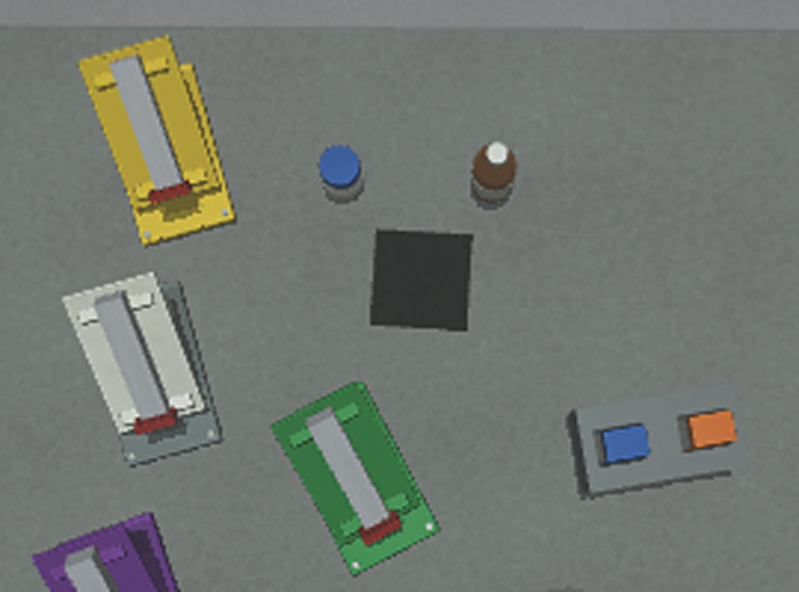

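View pics/sc_c.png

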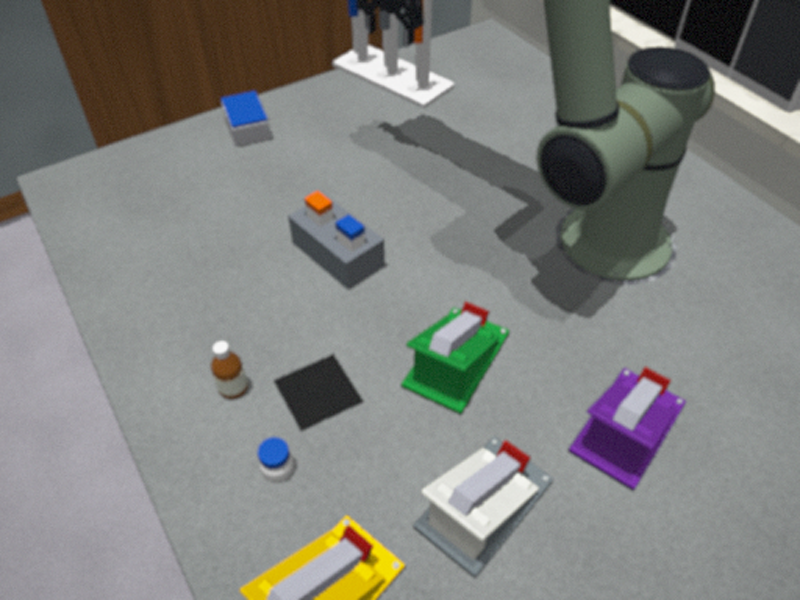

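The target rail is the grey-based, white-topped stand (crop about 70–220, 270–465); green, purple and yellow are look-alikes. In the top crop the blue tab is at about (626,444), the mat at (421,280), and the target rail runs from the cleat at (155,420) to its uphill end at (112,297).

```bash
cat > h.py <<'E'
from cell import bot
import cv2, numpy as np
from scipy.spatial.transform import Rotation as R
def M(q): return R.from_quat(np.r_[q[1:],q[0]]).as_matrix()
def Q(m):
    q=R.from_matrix(m).as_quat(); return [float(v) for v in (q[3],*q[:3])]
def cam(name):
    k=bot.calibration(name)
    if name=="wrist":
        T=np.eye(4); T[:3,:3]=M(bot.read_tool_rot()); T[:3,3]=bot.read_position()
        E=np.linalg.inv(T@k["hand_eye"])
    else: E=np.array(k["extrinsics"])
    return np.array(k["mtx"]),k["k1"],E
def w2p(c,P):
    K,k1,E=c; p=np.atleast_2d(P)@E[:3,:3].T+E[:3,3]; s=p[:,:2]/p[:,2:]
    s=s*(1+k1*(s**2).sum(1,keepdims=True)); return s*[K[0,0],K[1,1]]+K[:2,2]
def p2w(c,uv,z):
    K,k1,E=c; d=(np.atleast_2d(uv)-K[:2,2])/[K[0,0],K[1,1]]; s=d.copy()
    for _ in range(10): s=d/(1+k1*(s**2).sum(1,keepdims=True))
    o=-E[:3,:3].T@E[:3,3]; r=np.c_[s,np.ones(len(s))]@E[:3,:3]
    return o+r*((z-o[2])/r[:,2])[:,None]
def frame(z,y):  # tool axes from z and y
    z=np.array(z,float);z/=np.linalg.norm(z);y=np.array(y,float);y-=z*(y@z);y/=np.linalg.norm(y)
    return np.c_[np.cross(y,z),y,z]
E
python3 - <<'E'
from h import *
c=cam("top")
f=lambda u,v,z:np.round(p2w(c,[[110+u/2.96,50+v/2.96]],z)[0],3)
print("blue",f(626,444,.108),"orange",f(712,430,.108))
print("mat",[f(*p,.003) for p in((421,280),(376,231),(473,234),(467,330),(371,324))])
print("cleat",f(155,420,.065),"railtop",f(112,297,.128))
print("amber",f(496,152,.11),"jar",f(340,162,.055))
print(bot.read_position(),bot.read_tool_rot(),M(bot.read_tool_rot()).round(2))
# IK candidates for viewing block/rail; tool x direction variants
for n,p in(("block",(.47,-.19,.26)),("rail",(.54,.28,.30))):
  for a in np.deg2rad([0,90,180,270]):
    m=frame([0,0,-1],[-np.sin(a),np.cos(a),0]); s=bot.solve_ik(list(p),Q(m)); print(n,a.round(2),m[:,0].round(2),None if s is None else np.round(s,2))
E
```

```text
blue [ 0.465 -0.214  0.108] orange [ 0.48  -0.302  0.108]
mat [array([ 0.653, -0.001,  0.003]), array([0.709, 0.051, 0.003]), array([ 0.706, -0.06 ,  0.003]), array([ 0.596, -0.054,  0.003]), array([0.602, 0.055, 0.003])]
cleat [0.487 0.282 0.065] railtop [0.609 0.313 0.128]
amber [ 0.768 -0.079  0.11 ] jar [0.773 0.088 0.055]
[ 0.19469106 -0.51440806  0.23130358] [1.13225789e-05 9.83681041e-01 1.79921120e-01 3.36732111e-06] [[ 0.94  0.35  0.  ]
 [ 0.35 -0.94 -0.  ]
 [ 0.    0.   -1.  ]]
block 0.0 [-1.  0. -0.] [-0.53  0.23 -0.25  1.09  0.   -0.53]
block 1.57 [-0. -1. -0.] [-0.53  0.23 -0.25  1.09  0.   -2.1 ]
block 3.14 [ 1. -0.  0.] [-0.53  0.23 -0.25  1.09  0.    2.61]
block 4.71 [0. 1. 0.] [-0.53  0.23 -0.25  1.09  0.    1.04]
rail 0.0 [-1.  0. -0.] [0.36 0.41 0.1  1.26 0.   0.36]
rail 1.57 [-0. -1. -0.] [ 0.36  0.41  0.1   1.26  0.   -1.21]
rail 3.14 [ 1. -0.  0.] [ 0.36  0.41  0.1   1.26  0.   -2.78]
rail 4.71 [0. 1. 0.] [0.36 0.41 0.1  1.26 0.   1.93]
```

```bash
python3 - <<'E'
from h import *
bot_s=lambda p,m:bot.solve_ik([float(v) for v in p],Q(m))
def tool(az,th,s): # tool z th rad below horizontal, azimuth az, y sign s
    h=np.array([np.cos(az),np.sin(az),0]); z=np.cos(th)*h-np.sin(th)*np.array([0,0,1]); return frame(z,s*np.array([-np.sin(az),np.cos(az),0]))
rd=lambda s:None if s is None else np.round(s,2).tolist()
for s in(1,-1):
  print("s",s,"pick",rd(bot_s((.465,-.214,.08),tool(.169,np.pi/2,s))),"up",rd(bot_s((.465,-.214,.21),tool(.169,np.pi/2,s))))
  for yaw in (0,.25): print(" place",yaw,rd(bot_s((.645,0,.07),tool(yaw,np.pi/2,s))))
  for th in np.deg2rad([25,30,40,50]):
    for yaw in(0.,.25):
      m=tool(yaw,th,s); g=np.array([.645,0,.068]); p=g+m[:,2]*.021; b=p-m[:,2]*.1
      print(" regrip",round(np.rad2deg(th)),yaw,rd(bot_s(p,m)),"back",bot_s(b,m) is not None,"up",bot_s(p+[0,0,.12],m) is not None)
    m=tool(.25,th+np.pi/3,s); rp=np.array([.487,.282,.06])+.062*np.array([.84,.21,.5])+.016*np.array([-.48,-.12,.866]); p=rp+m[:,2]*.021
    print(" rail",rd(bot_s(p,m)),rd(bot_s(p+[0,0,.06],m)))
E
```

```text
s 1 pick [-0.58, 0.41, -0.5, 0.66, 0.0, -0.74] up [-0.58, 0.27, -0.33, 0.97, 0.0, -0.74]
 place 0 [-0.11, 0.64, -0.13, 0.81, 0.0, -0.11]
 place 0.25 [-0.11, 0.64, -0.13, 0.81, 0.0, -0.36]
 regrip 25 0.0 [-0.19, 0.9, -1.16, -1.62, 0.17, -0.08] back False up True
 regrip 25 0.25 [-0.34, 0.86, -1.13, -1.48, 0.53, -0.28] back False up True
 rail [0.39, 0.51, -0.33, 0.65, -0.01, 0.14] [0.39, 0.44, -0.26, 0.78, -0.01, 0.14]
 regrip 30 0.0 [-0.18, 0.78, -1.14, -1.39, 0.16, -0.09] back False up True
 regrip 30 0.25 [-0.33, 0.75, -1.1, -1.25, 0.49, -0.31] back True up True
 rail [0.38, 0.56, -0.23, 0.78, 0.0, 0.13] [0.38, 0.5, -0.16, 0.91, 0.0, 0.13]
 regrip 40 0.0 [-0.17, 0.6, -1.04, -0.93, 0.13, -0.11] back True up True
 regrip 40 0.25 [-0.29, 0.59, -1.0, -0.81, 0.41, -0.37] back True up True
 rail [0.37, 0.68, -0.03, 1.04, 0.02, 0.12] [0.37, 0.62, 0.04, 1.16, 0.02, 0.12]
 regrip 50 0.0 [-0.16, 0.49, -0.9, -0.52, 0.1, -0.12] back True up True
 regrip 50 0.25 [-0.25, 0.5, -0.87, -0.43, 0.31, -0.4] back True up True
 rail [0.36, 0.81, 0.19, 1.3, 0.04, 0.11] [0.36, 0.76, 0.26, 1.41, 0.04, 0.11
[... 397 characters left out ...]
 0.78, -0.01, -3.0]
 regrip 30 0.0 [-0.18, 0.78, -1.14, -1.39, 0.16, 3.05] back False up True
 regrip 30 0.25 [-0.33, 0.75, -1.1, -1.25, 0.49, 2.83] back True up True
 rail [0.38, 0.56, -0.23, 0.78, 0.0, -3.01] [0.38, 0.5, -0.16, 0.91, 0.0, -3.01]
 regrip 40 0.0 [-0.17, 0.6, -1.04, -0.93, 0.13, 3.03] back True up True
 regrip 40 0.25 [-0.29, 0.59, -1.0, -0.81, 0.41, 2.77] back True up True
 rail [0.37, 0.68, -0.03, 1.04, 0.02, -3.02] [0.37, 0.62, 0.04, 1.16, 0.02, -3.02]
 regrip 50 0.0 [-0.16, 0.49, -0.9, -0.52, 0.1, 3.02] back True up True
 regrip 50 0.25 [-0.25, 0.5, -0.87, -0.43, 0.31, 2.74] back True up True
 rail [0.36, 0.81, 0.19, 1.3, 0.04, -3.03] [0.36, 0.76, 0.26, 1.41, 0.04, -3.03]
```

```bash
cat >> h.py <<'E'
def tool(az,th,s=1):
    h=np.array([np.cos(az),np.sin(az),0]); z=np.cos(th)*h-np.sin(th)*np.array([0,0,1]); return frame(z,s*np.array([-np.sin(az),np.cos(az),0]))
V=np.pi/2
def mp(p,m): bot.move_pose([float(v) for v in p],Q(m))
def ml(p,**k): return bot.move_linear([float(v) for v in p],**k)
E
python3 - <<'E'
from h import *
mp((.465,-.214,.22),tool(.169,V)); c=cam("wrist")
im=bot.camera("wrist"); b=im[:,:,::-1].copy()
# overlay predicted cassette top
a=.169; X=np.array([np.cos(a),np.sin(a),0]);Y=np.array([-np.sin(a),np.cos(a),0]);o=np.array([.465,-.214,.108])
pts=w2p(c,[o+i*.016*X+j*.022*Y for i,j in((1,1),(1,-1),(-1,-1),(-1,1))]); print(pts.round(1).tolist(),bot.read_clock())
cv2.polylines(b,[np.int32(pts*16)],True,(0,255,0),1,shift=4)
cv2.imwrite("pics/w1.png",b)
E
```

```text
[[279.2, 201.9], [230.0, 201.9], [229.1, 167.0], [280.1, 166.9]] 2.8333
```

View pics/w1.png

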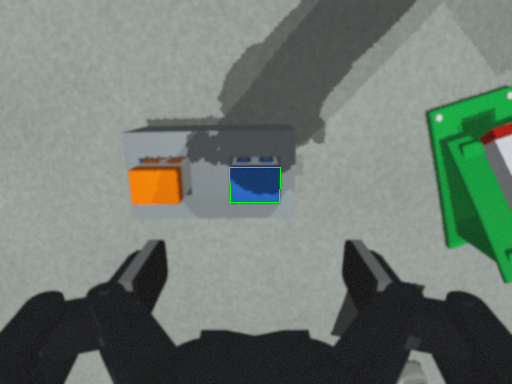

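The predicted tab outline (230–280, 167–202) coincides with the blue top, caps on the robot side. Grasping.

```bash
python3 - <<'E'
from h import *
r=ml((.465,-.214,.073),speed=.12,until_force=10); print("hit",r,bot.read_position())
bot.set_gripper(0.0,60); print("w",bot.read_gripper_width(),bot.read_finger_force())
ml((.465,-.214,.185),speed=.12); print("w",bot.read_gripper_width(),bot.read_finger_force(),bot.read_ft_force())
mp((.645,0,.12),tool(0,V))
print(bot.read_position(),bot.read_clock())
im=bot.camera("scene"); cv2.imwrite("pics/s2.png",cv2.resize(im[90:330,130:450,::-1],None,fx=2.4,fy=2.4))
E
```

```text
hit False [ 0.46549637 -0.21431978  0.07362422]
w 0.5080123421421735 61.59849286079407
w 0.5101795417787481 61.04596495628357 [-0.35829518 -0.17317073 -1.97395815]
[ 0.64455794 -0.00096922  0.11995032] 6.8667
```

View pics/s2.png

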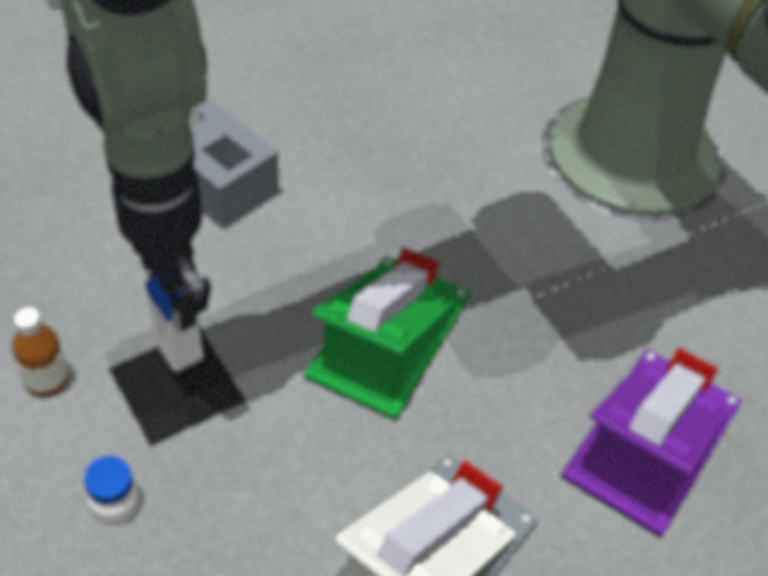

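```bash
python3 - <<'E'
from h import *
r=ml((.645,0,.055),speed=.04,until_force=5); p=np.array(bot.read_position()); print("hit",r,p,bot.read_ft_force())
bot.set_gripper(.75); bot.wait(.1)
ml((p[0],p[1],.2),speed=.15)
th=np.deg2rad(40); m=tool(0,th); g=np.array([.645,0,.061]); t=g+m[:,2]*.022
mp(t-m[:,2]*.1,m); print(bot.read_joint_positions(),bot.read_clock())
c=cam("wrist"); im=bot.camera("wrist"); b=im[:,:,::-1].copy(); 
P=[[.645+i*.016,j*.022,z] for z in(.003,.103) for i,j in((1,1),(1,-1),(-1,-1),(-1,1))]
pts=w2p(c,P)
for k in(pts[:4],pts[4:]): cv2.polylines(b,[np.int32(k*16)],True,(0,255,0),1,shift=4)
cv2.imwrite("pics/w3.png",b)
E
```

```text
hit True [ 6.44872151e-01 -2.23490344e-04  6.85142342e-02] [-0.12415206 -0.3124452   3.07164837]
[-0.21020645  0.37341464 -1.2009904  -0.86564131  0.16045676 -0.13630979] 11.2583
```

View pics/w3.png

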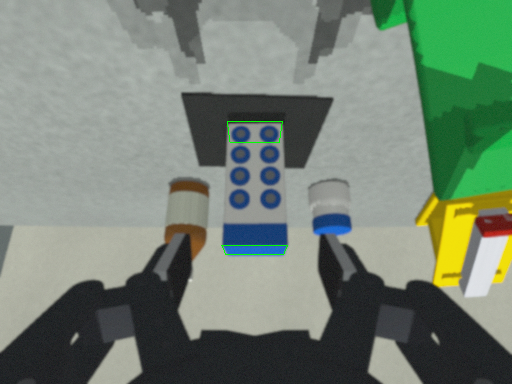

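Cassette stands upright on the mat (column 225–287, rows 122–255), as predicted. Before re-gripping, one close look at the rail.

```bash
python3 - <<'E'
from h import *
p=np.array(bot.read_position()); ml(p+[-.06,0,.10],speed=.2)
mp((.52,.285,.27),tool(.25,V)); c=cam("wrist"); im=bot.camera("wrist"); b=im[:,:,::-1].copy()
np.savez("wr.npz",K=c[0],k=c[1],E=c[2],im=im)
print(bot.read_clock())
cv2.imwrite("pics/w4.png",cv2.resize(b[60:300,110:430],None,fx=2.4,fy=2.4,interpolation=cv2.INTER_CUBIC))
E
```

```text
13.5167
```

View pics/w4.png

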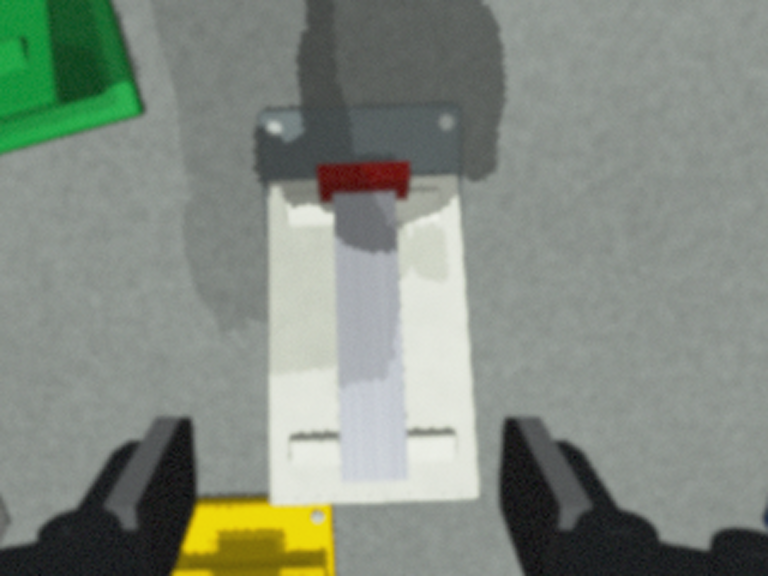

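```bash
python3 - <<'E'
from h import *
from scipy.optimize import least_squares
d=np.load("wr.npz"); c=(d["K"],float(d["k"]),d["E"])
obs=np.array([(341,481),(409,480),(319,200),(410,195),(318,165),(409,162)])/2.4+[110,60]
mod=np.array([(.136,-.015,0),(.136,.015,0),(0,-.022,0),(0,.022,0),(-.01,-.022,.014),(-.01,.022,.014)])
def rot(a): return np.c_[tuple(np.array(v) for v in ((np.cos(a)*.866,np.sin(a)*.866,.5),(-np.sin(a),np.cos(a),0),(-.5*np.cos(a),-.5*np.sin(a),.866)))]
f=lambda q:w2p(c,np.r_[q[:2],.06]+mod@rot(q[2]).T)-obs
s=least_squares(lambda q:f(q).ravel(),[.487,.282,.25]); print(s.x,f(s.x).round(1).tolist())
q=s.x; edge=[(.03,-.015,0),(.03,.015,0),(.08,-.015,0),(.08,.015,0)]
print(((w2p(c,np.r_[q[:2],.06]+np.array(edge)@rot(q[2]).T)-[110,60])*2.4).round())
# compare in top view
ct=cam("top"); P=w2p(ct,np.r_[q[:2],.06]+mod@rot(q[2]).T); 
a=cv2.imread("pics/top0.png"); b=cv2.resize(a[130:215,115:200],None,fx=7,fy=7,interpolation=cv2.INTER_CUBIC)
for u in (P-[115,130]+.5)*7: cv2.circle(b,tuple(int(v) for v in u),4,(0,255,0),1)
cv2.imwrite("pics/t5.png",b)
np.save("rail.npy",q)
E
```

```text
[0.49342271 0.28666598 0.28476692] [[0.1, 1.3], [0.0, 0.9], [-0.1, -1.5], [-0.2, -0.7], [-0.5, 0.1], [0.6, -0.0]]
[[335. 255.]
 [398. 253.]
 [338. 359.]
 [403. 357.]]
```

View pics/t5.png

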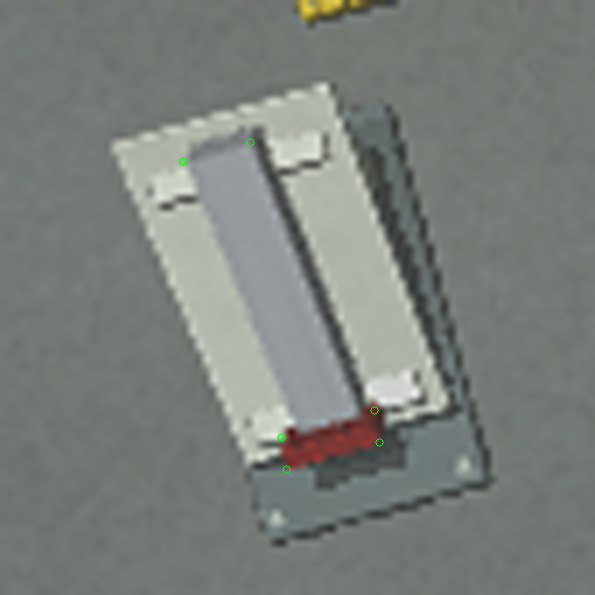

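Wrist fit and top view differ by about 2–3 mm sideways; I'll re-grip and settle this by comparing cassette and cleat edges directly while hovering.

```bash
cat >> h.py <<'E'
TH=np.deg2rad(40)
def railT(q):
    a=q[2]; return np.array([[np.cos(a)*np.cos(np.pi/6),-np.sin(a),-.5*np.cos(a)],[np.sin(a)*np.cos(np.pi/6),np.cos(a),-.5*np.sin(a)],[.5,0,np.cos(np.pi/6)]])
def tcp_rail(q,x,z,y=0): # cassette centre at rail coords
    A=railT(q); m=tool(q[2],TH+np.pi/3); return np.r_[q[:2],.06]+A@[x+.008,y,z]+m[:,2]*.022, m
E
python3 - <<'E'
from h import *
q=np.load("rail.npy")
m=tool(0,TH); t=np.array([.645,0,.061])+m[:,2]*.022
mp(t-m[:,2]*.1+[-.03,0,.09],m); ml(t-m[:,2]*.1,speed=.2)
r=ml(t,speed=.12,until_force=8); print("hit",r,bot.read_position()-t)
bot.set_gripper(0.0,60); print("w",bot.read_gripper_width(),bot.read_finger_force(),bot.read_ft_force())
ml(t+[0,0,.17],speed=.2); print("w",bot.read_gripper_width(),bot.read_finger_force())
p,m=tcp_rail(q,.066,.016+.10); mp(p,m)
p,m=tcp_rail(q,.066,.016+.02); ml(p,speed=.12); bot.wait(.3); print(bot.read_position()-p,bot.read_clock())
c=cam("wrist"); im=bot.camera("wrist"); b=im[:,:,::-1].copy()
np.savez("wr2.npz",K=c[0],k=c[1],E=c[2],im=im)
cv2.imwrite("pics/w6.png",cv2.resize(b[20:320,90:420],None,fx=1.99,fy=1.99,interpolation=cv2.INTER_CUBIC))
E
```

```text
hit False [-3.94836860e-04  5.75853919e-05  4.70955329e-04]
w 0.5048011152445805 61.44820690155029 [-3.47371699 -0.58339555  6.60301861]
w 0.5106183194855729 60.97498297691345
[0.00016021 0.0001389  0.00072511] 20.4167
```

View pics/w6.png

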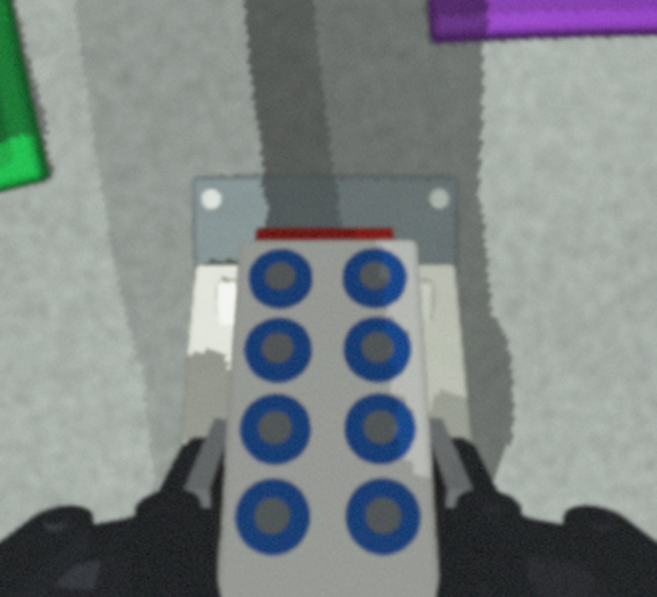

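Cleat centre is at column 324.5 and the cassette centre at 328, so the cassette is about 1 mm too far to +y; yaw looks right. Correcting, then lowering and sliding.

```bash
python3 - <<'E'
from h import *
q=np.load("rail.npy"); A=railT(q); q[:2]-=.0010*A[:2,1]; np.save("rail2.npy",q)
O=np.r_[q[:2],.06]
def rc(): # cassette centre in rail coords
    _,m=tcp_rail(q,0,0); return A.T@(np.array(bot.read_position())-m[:,2]*.022-O)-[.008,0,0]
p,m=tcp_rail(q,.060,.024); ml(p,speed=.05); print(rc())
p,m=tcp_rail(q,.060,.008); r=ml(p,speed=.015,until_force=5); print("down",r,rc(),A.T@bot.read_ft_force())
z=rc()[2]
p,m=tcp_rail(q,.042,z); r=ml(p,speed=.015,until_force=8); print("slide",r,rc(),A.T@bot.read_ft_force(),bot.read_clock())
bot.wait(.2); print(rc(),A.T@bot.read_ft_force(),bot.read_moment())
E
```

```text
[ 0.05922385 -0.00010832  0.0236304 ]
down True [6.00410171e-02 2.03137550e-05 1.82967763e-02] [2.010603   0.66081955 4.3384788 ]
slide True [ 4.94412377e-02 -5.67064155e-05  1.82503563e-02] [ 2.54060223 -0.02562561  2.61969388] 22.2167
[ 4.94265886e-02 -3.55250127e-05  1.82544900e-02] [ 2.5233334  -0.35306565  3.07242857] [ 0.01526836 -0.0861778  -0.01395744]
```

```bash
python3 - <<'E'
from h import *
q=np.load("rail2.npy"); A=railT(q)
p=np.array(bot.read_position()); r=ml(p-A[:,2]*.004,speed=.01,until_force=6); p2=np.array(bot.read_position()); print("press",r,A.T@(p2-p),A.T@bot.read_ft_force())
bot.set_gripper(.72); m=tool(q[2],TH+np.pi/3)
ml(p2-m[:,2]*.11+A[:,2]*.02,speed=.12)
mp((.52,.285,.29),tool(q[2],V)); bot.wait(.2); print(bot.read_clock())
c=cam("wrist"); im=bot.camera("wrist"); b=im[:,:,::-1].copy()
O=np.r_[q[:2],.06]
for x in(0,.1):
  k=w2p(c,O+np.array([(x,-.022,0),(x,.022,0),(x,.022,.032),(x,-.022,.032)])@A.T); print((k-[130,60])*2.4)
cv2.imwrite("pics/w7.png",cv2.resize(b[60:300,130:430],None,fx=2.4,fy=2.4,interpolation=cv2.INTER_CUBIC))
E
```

```text
press True [-4.16371591e-05 -1.86799382e-05 -6.99729288e-06] [1.93486906 0.40359204 3.66992765]
24.7833
[[271.1427621  191.32529973]
 [357.26965131 191.38275826]
 [362.56485425 164.91727996]
 [268.63184758 164.83748644]]
[[269.21979258 386.78526223]
 [361.23282968 386.76283227]
 [367.39389289 377.42747657]
 [266.29351076 377.45095224]]
```

View pics/w7.png

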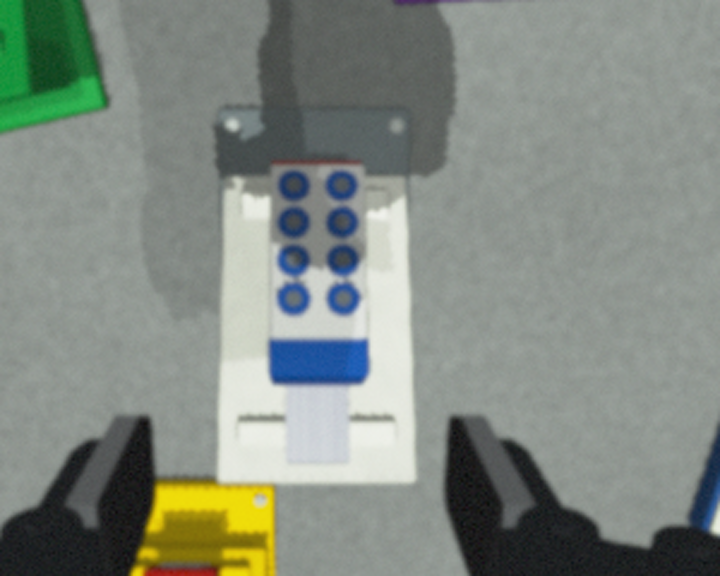

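Centred and flat, tab uphill: the cassette centre is at about 319 and the rail's at 317.5, as expected from perspective. A gentle push on the tab end will confirm that it's home.

```bash
python3 - <<'E'
from h import *
q=np.load("rail2.npy"); A=railT(q); O=np.r_[q[:2],.06]; m=tool(q[2],np.pi/3)
P=lambda x,z:O+A@[x,0,z]
bot.set_gripper(0.0,20)
mp(P(.126,.09),m); print("dn",ml(P(.126,.016),speed=.08,until_force=6))
bot.wait(.2); f0=A.T@bot.read_ft_force()
r=ml(P(.100,.016),speed=.015,until_force=7); x=A.T@(np.array(bot.read_position())-O); print("push",r,x,f0,A.T@bot.read_ft_force())
bot.wait(.2); print(A.T@bot.read_ft_force(), A.T@(np.array(bot.read_position())-O))
ml(P(.128,.018),speed=.06); ml(P(.128,.12),speed=.15)
mp((.50,.20,.33),tool(q[2],V)); bot.wait(.2)
c=cam("scene"); im=bot.camera("scene"); cv2.imwrite("pics/s8.png",cv2.resize(im[240:384,230:400,::-1],None,fx=4.1,fy=4.1,interpolation=cv2.INTER_CUBIC))
print(bot.read_clock())
E
```

```text
dn False
push True [1.09794835e-01 4.79804296e-05 1.65533467e-02] [-0.26403738  0.88690666 -0.63688521] [1.07040982 0.17036959 1.03284085]
[2.36674969 0.6219332  1.19254077] [1.09790022e-01 1.96768936e-05 1.64059347e-02]
31.5583
```

View pics/s8.png

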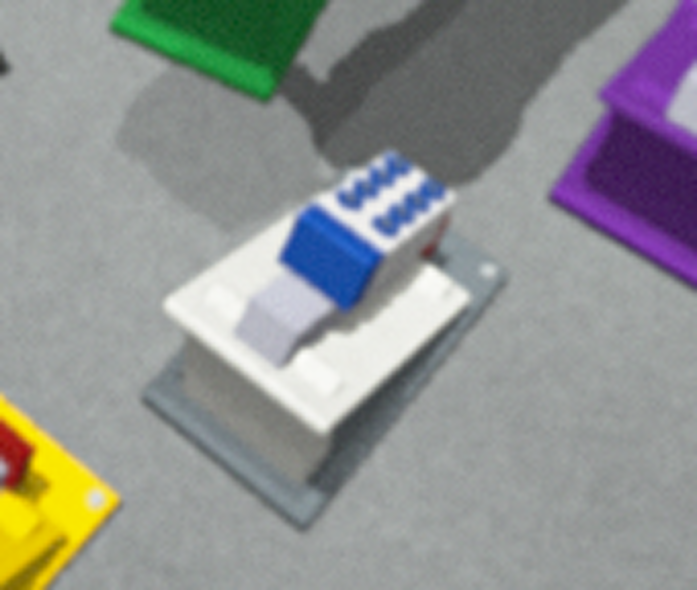

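It stopped solidly at the expected place and lies flat on the rail against the cleat (tab at about 335,255, caps up). Handing in.

```bash
python3 -c "
from cell import bot
print(bot.close_job())"
```

```text
the job is handed in; nothing more can be done
None
```

I stood the blue cassette on the mat, re-gripped it at a tilt and laid it on the sloped rail: caps up, tab uphill, centred to about 1 mm and home against the red cleat. The job is handed in, at about 32 s on the robot's clock; no verdict came back.

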